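Open the safety-capped solvent jug

TASK

Open the white jug that stands in the grey spill tray: its safety cap turns the collar, counter-clockwise, only while it is pressed down firmly (but never forced, neither down nor against its stop). Lift the freed cap off and lay it gently, bar up and flat, on the floor of the tray's empty bay. The jug stays standing in its pocket, and the tools and boxes around are left alone.

Things in the scene. Friction and masses are not known exactly. Their poses are not given: they have to be found in the camera images.
- spill_tray: grey plastic spill tray fixed to the table, 156 x 266 mm over its rim, rim top 23 mm high, floor 4 mm thick. Origin: centre of its underside; y runs along its length. The jug's pocket (136 x 97 mm) is at the -y end, the empty bay (136 x 145 mm) at the +y end, a low rib (14 mm high) between them.
- tray_bay (a point): centre of the empty bay, on the bay's floor (4 mm above the table); axes as the tray's. The bay's inner walls are 68 mm away along x and 72 mm along y.
- jug: white plastic jug, about 0.6 to 1 kg, loose in the pocket with 3 to 4 mm of play: flat-sided body 128 (x) x 89 (y) x 118 mm high, a moulded carrying handle across its rear (+x) half, top 153 mm above its base. Origin: centre of its underside, z up. Its neck stands 26 mm from the centre toward -x.
- jug_neck (a point): on the axis of the jug's neck (37 mm across, 14 mm high, three lugs) at its shoulder, 128 mm above the jug's base; axes as the jug's. The cap's collar lifts off once turned counter-clockwise (from above) 45 degrees or more from its locked angle, in which collar x and jug x agree; at about 70 degrees is a solid stop (do not force it), where it is free too. Clockwise it is blocked.
- safety_cap: grey inner collar of the two-part safety cap, 57 mm across; its lower 9 mm show below the black shell. Origin: centre of its underside on the cap's axis, z up; locked, 1 mm above the neck's shoulder. Once free, its sprung seal lifts it 2 mm. The whole cap: 67 mm across, 57.5 mm high, 0.11 kg; lifted by the shell, the collar comes along.
- cap_top (a point): centre of the flat top of the black outer shell (67 mm across), 39.5 mm above the collar's underside. Unpressed, the shell turns freely on the collar, either way. A spring holds it up: 5 N, then 0.9 N per mm, 7.5 mm of travel, fully down at 12 N; the seal gives 1 mm more, then a solid end. Press with 12 to 25 N; over 40 N breaks it. Let go, it springs up: several strokes are fine.
- cap_bar (a point): middle of the top edge of the grip bar across the shell's top, 57.5 mm above the collar's underside; the bar runs along this x axis: 58 mm long, 12 thick, 18 high. It starts at any angle. Under the shell four broad hidden dogs, 90 degrees apart, drop between four on the collar in the last 5 mm of travel; often they first meet top to top and drop in only on turning under pressure, up to 90 degrees on.
- brush_esd: thin dark brush, 17x145x10 mm, lying in front of the spill tray; bystander. Origin: centre of its underside.
- screw_tin: round white tin, 64 mm in diameter, 25 mm high, beside the bay end of the spill tray; bystander. Origin: centre of its underside.
- driver_cross: screwdriver with a red grip, 167 mm long; bystander. Origin: centre of its underside.
- marker_black: black marker pen, 135 mm long; bystander. Origin: centre of its underside.
- hex_key_4: small hexagon key, 77 mm long; bystander. Origin: centre of its underside.
- stopwatch: small dark timer, 50x62x19 mm; bystander. Origin: centre of its underside.
- parts_case: clear parts case, 82x120x34 mm; bystander. Origin: centre of its underside.
- cutter: yellow knife, 148 mm long; bystander. Origin: centre of its underside.
There are look-alikes about, which are no part of the job. Of the things like the safety_cap, leave any that is blue; of the rest the larger one is meant.

How it is judged:
By the outcome, as a careful person would: the job done as asked, in the order asked, and still so for the second after the job is handed in, with the robot touching nothing.
It also fails if it takes over 72 s, if anything falls off the work surface, if the arm or the gripper's body presses on something with over 40 N, if the wrist force passes 120 N, or if a joint passes its speed limit or range.

ROBOT

A 6-joint arm with a two-finger parallel gripper is mounted at the origin on a cart in front of the work surface, level with it; the furniture and walls round the work are solid. World frame = base frame: x ahead of the robot, y to its left, z up, the work surface at z = 0. Lengths are in m, angles in degrees, forces in N, time in s.
With the tool pointing down it reaches from about 0.3 to 0.75 m from the base axis. Payload 8.5 kg.
Tool frame: the origin (TCP) lies at the very end of the fingers, on their centre line; the grasp point (between the pads) lies 19 mm behind it (hold_point_z is the distance from the TCP to the grasp point, in m); z points along the fingers, y is the direction in which the jaws open and shut (so a half turn about z gives the same grasp; the last joint's range is limited). The gripper opens to 85 mm and grips with 20 to 120 N. Pads are 22 mm wide; open, the fingers measure 114 mm over their backs; the gripper's body (76 mm by 85 mm) begins 54 mm behind the grasp point. The pads swing forward as they close: fully open they stand 13 mm farther back than shut.
Start: joints at [-12.336, 21.807, 74.336, -0, 83.858, -12.336], TCP at [0.55, 0, 0.231] pointing down, gripper open.
Joint ranges: [-178.18, 178.18], [-50.72, 133.34], [12.68, 142.11], [-81.47, 261.47], [9.98, 163.14], [-165.26, 165.26]. Speed limits (degrees/s): [136.94, 136.94, 180, 180, 180, 180].

INTERFACE

Orientations are given as a 3x3 rotation matrix whose columns are the frame's x, y, z axes.
In Python, from rig import observe, get_image, close_job, hold_point_z gives the robot as it stands. The module is installed in compiled form; this text tells all that it offers.
- The arm moves only by the tool jog_arm, never from a script. Its arguments are lists of equal length, an entry for each row: "travel": the shift along the world's x, y, z in m, a list of three; "dr": the turn, a rotation vector about the world's x, y, z in rad, a list of three. In form: {"travel": [[x, y, z], ...], "dr": [[rx, ry, rz], ...]}. A call has 1 to 20 rows; each row shifts and turns the commanded pose from where the row before left it; what a row does not reach is not made up. A row lasts 1/12 s, in which the tool goes at most 41.7 mm and 7.16 degrees, less where a joint would pass 70% of its speed; a pose out of reach is approached as far as the arm can. A call with a gripper value outside its range is refused whole. "jaw" is the finger opening in m, from 0 to 0.0854, set as the call begins (left out, the last holds). The fingers move at their own pace and stop on an object; "newtons" is the grip in N (left out, the last holds). Time passes only in rows, so rows that do not move let the fingers close. It gives the time, the measured TCP pose, the force and the opening at its end, in the units of the state.
- observe(): the state, without advancing time (a new reading comes with each control period).
- get_image(name): name is "scene" or "side" or "wrist"; returns a dict with "color" (420x560x3 uint8, red, green, blue), "fovy" (degrees; the focal length in pixels is half the picture's height over the tangent of half this angle, whatever the lens; pixels are square), "cx", "cy" (the principal point, pixels), "R" (3x3) and "t" (3): a world point X has camera coordinates R X + t. Camera axes: x right, y down, z forward; pixel columns grow to the right and rows downward; lengths in m; the calibration is good to about 2 mm. A picture is of the moment at which its call begins. There is no depth.
- close_job(): hands the job in, once; it reports no verdict.
The state is a dict: "time_s": time; "q": joint angles; "qvel": joint speeds; "joint_efforts": joint torques, N m; "position": TCP position; "tool_rot": TCP orientation; "ft_force": force on the tool from outside, world axes, zero at the start; "wrist_torque": the same for the moment, N m; "grip_width": finger opening in m.
Only numpy, scipy, OpenCV 4.12 (cv2) and the standard library are available. Lean on these libraries where they do the work, as an engineer would, in place of code of your own. Each camera call takes 0.05 s, during which the arm holds its last target.

## Working session

There is one attempt and no reset: what is moved stays moved. The work goes in short steps, Python scripts to look and compute and a tool call to move; the robot and the scene stay as the last step left them, time stands still between calls to the robot, and variables do not carry over. Pictures are saved under pics/ and viewed, and the job is handed in when it is done.

Besides the shell and the picture viewer there is one more tool, called after "Emit:" by a JSON object that holds its "fn" and its "kwargs", one argument or row to a line. jog_arm: Moves the arm, as the interface text tells. Its arguments: {"type":"object","properties":{"travel":{"type":"array"},"dr":{"type":"array"},"jaw":{"type":"number"},"newtons":{"type":"number"}},"required":["travel","dr"]}

```bash
mkdir -p pics; ls
cat > h.py <<'E'
import numpy as np, cv2
from rig import observe, get_image, hold_point_z
def snap(n,fn):
    d=get_image(n); cv2.imwrite('pics/'+fn+'.png',cv2.cvtColor(d['color'],cv2.COLOR_RGB2BGR))
    np.savez('pics/'+fn+'.npz',**{k:np.array(v) for k,v in d.items()}); return d
def load(fn): return dict(np.load('pics/'+fn+'.npz'))
def K(d):
    f=d['color'].shape[0]/2/np.tan(np.radians(float(d['fovy']))/2); return f,float(d['cx']),float(d['cy'])
def ray(d,u,v):
    f,cx,cy=K(d); r=d['R'].T@np.array([(u-cx)/f,(v-cy)/f,1]); return -d['R'].T@d['t'], r/np.linalg.norm(r)
def atz(d,u,v,z):
    o,r=ray(d,u,v); return o+r*(z-o[2])/r[2]
def tri(*obs):
    A=np.zeros((3,3));b=np.zeros(3);L=[ray(*o) for o in obs]
    for o,r in L:
        P=np.eye(3)-np.outer(r,r);A+=P;b+=P@o
    x=np.linalg.solve(A,b); return x,[np.linalg.norm((np.eye(3)-np.outer(r,r))@(x-o)) for o,r in L]
def proj(d,X):
    f,cx,cy=K(d); c=d['R']@np.asarray(X,float)+d['t']; return cx+f*c[0]/c[2],cy+f*c[1]/c[2]
E
python3 - <<'E'
from h import *
for n in('scene','side','wrist'):
    d=snap(n,n+'0'); print(n,d['fovy'],-d['R'].T@d['t'])
s=observe();print(hold_point_z if not callable(hold_point_z) else hold_point_z());print({k:np.round(v,3).tolist() for k,v in s.items()})
E
```

```text
pics
scene 45.603113999749425 [0.02479248 0.7227103  0.98765064]
side 53.20542150038714 [ 0.23883212 -1.05149775  0.76217801]
wrist 71.89046564900278 [0.55015811 0.07189869 0.37458026]
0.0187
{'time_s': 0.15, 'q': [-12.335, 21.833, 74.373, 0.001, 83.857, -12.336], 'qvel': [-0.145, -0.106, -0.227, -0.004, -0.151, 0.059], 'joint_efforts': [0.002, -44.862, -23.134, -0.0, 0.004, -0.0], 'position': [0.55, 0.0, 0.231], 'tool_rot': [[-0.0, 1.0, -0.001], [1.0, 0.0, 0.0], [0.0, -0.001, -1.0]], 'ft_force': [-0.557, -0.749, 0.924], 'wrist_torque': [-0.036, -0.038, -0.02], 'grip_width': 0.086}
```

View pics/scene0.png

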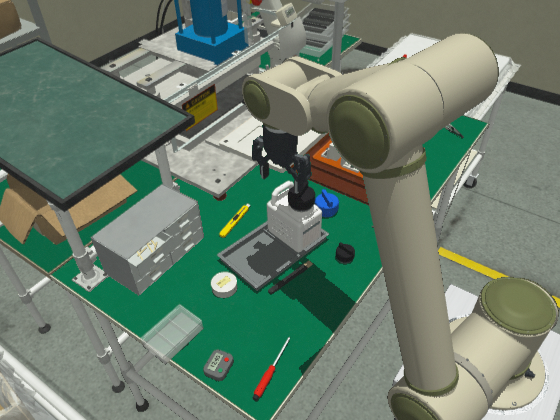

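View pics/side0.png

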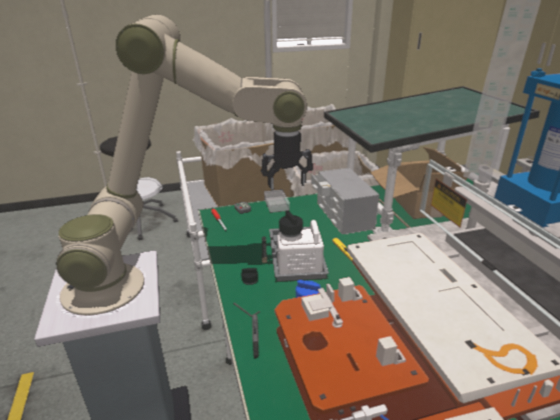

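View pics/wrist0.png

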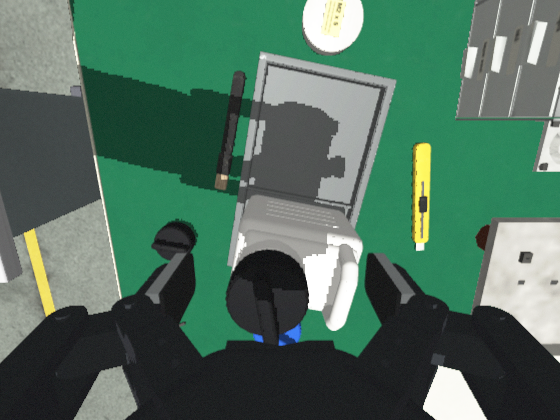

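Run:
```python
from h import *
def crop(fn,x0,y0,w,h,s): 
    im=cv2.imread(f'pics/{fn}.png')[y0:y0+h,x0:x0+w]; return cv2.resize(im,None,fx=s,fy=s,interpolation=cv2.INTER_CUBIC)
a=crop('scene0',210,170,160,130,2.5);b=crop('side0',225,190,130,130,2.5);c=crop('wrist0',140,200,240,150,3)
o=np.zeros((325+10,800,3),np.uint8);o[:325,:400]=a;o[:325,400:725]=b
cv2.imwrite('pics/c1.png',o);cv2.imwrite('pics/c2.png',c)
d=load('wrist0');print(np.round(d['R'],3),K(d))
```

```text
[[ 1.    -0.001 -0.002]
 [-0.    -0.959  0.285]
 [-0.002 -0.285 -0.959]] (np.float64(289.621973562037), 279.70838034189387, 204.00831155030886)
```

View pics/c1.png

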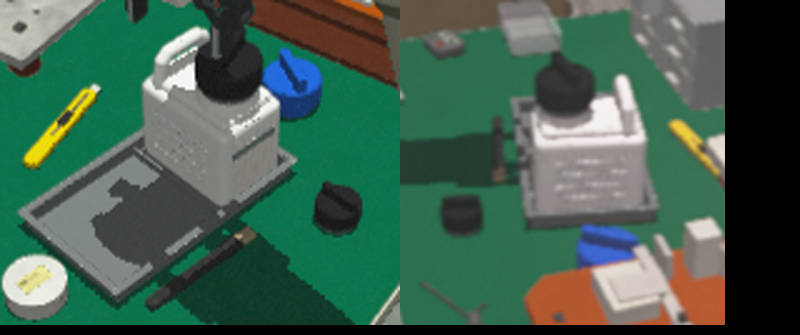

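View pics/c2.png

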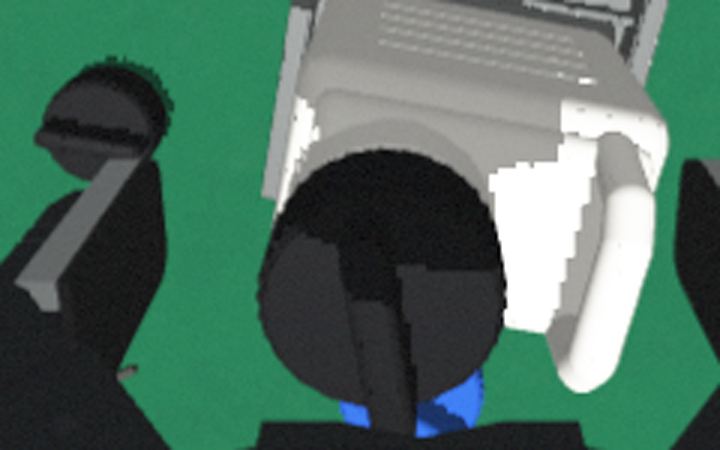

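Run:
```python
from h import *
d=load('wrist0')
for n,u,v,z in [('cap',268,291,.1725),('barnear',274,342,.1905),('trayTL',262,53,.023),('trayTR',395,80,.023),('traymidL',230,265,.023),('brush',230,130,.01),('tin',333,20,.025),('cutter',422,195,.015),('small',174,240,.03),('hTop',350,240,.157),('hBot',334,325,.157)]:
    print(n,np.round(atz(d,u,v,z),4))
```

```text
cap [ 0.5403 -0.0606  0.1725]
barnear [ 0.5453 -0.0939  0.1905]
trayTL [0.5301 0.1403 0.023 ]
trayTR [0.6789 0.1127 0.023 ]
traymidL [ 0.4821 -0.1184  0.023 ]
brush [0.4887 0.0579 0.01  ]
tin [0.6059 0.1714 0.025 ]
cutter [ 0.7318 -0.0228  0.015 ]
small [ 0.413  -0.0788  0.03  ]
hTop [ 0.6068 -0.0232  0.157 ]
hBot [ 0.5981 -0.1056  0.157 ]
```

Emit:
{"fn": "jog_arm", "kwargs": {
  "travel": [
    [-0.005, 0.02, 0.015],
    [-0.005, 0.02, 0.015],
    [-0.005, 0.02, 0.015],
    [-0.005, 0.02, 0.015],
    [0, 0, 0],
    [0, 0, 0]
  ],
  "dr": [
    [0, 0, 0],
    [0, 0, 0],
    [0, 0, 0],
    [0, 0, 0],
    [0, 0, 0],
    [0, 0, 0]
  ]
}}

```text
time_s: 0.65
position: [0.5299, 0.0805, 0.2916]
tool_rot: [[-0.002, 1.0, 0.001], [1.0, 0.002, -0.0], [-0.0, 0.001, -1.0]]
ft_force: [0.8, 0.1, -0.8]
grip_width: 0.0855
```

Run:
```python
from h import *
snap('wrist','wrist1');snap('side','side1');snap('scene','scene1')
a=cv2.imread('pics/wrist1.png');cv2.imwrite('pics/w1c.png',cv2.resize(a[180:420,150:450],None,fx=2.5,fy=2.5,interpolation=cv2.INTER_CUBIC))
```

```text
(no output)
```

View pics/wrist1.png

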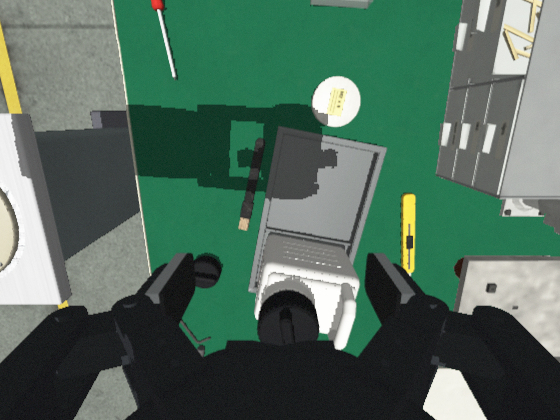

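View pics/w1c.png

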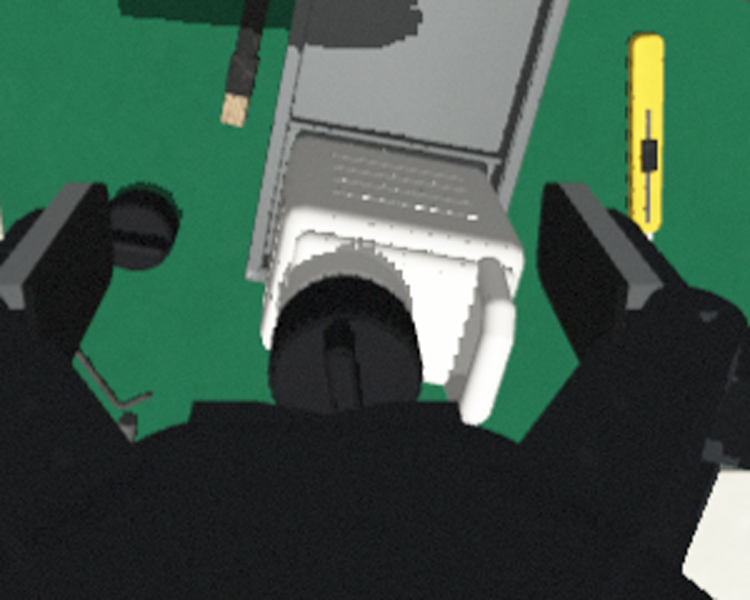

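Emit:
{"fn": "jog_arm", "kwargs": {
  "travel": [
    [0.001, -0.025, 0.003],
    [0.001, -0.03, 0.003],
    [0.001, -0.03, 0.002],
    [0.001, -0.03, 0],
    [0.001, -0.025, 0],
    [0, 0, 0],
    [0, 0, 0]
  ],
  "dr": [
    [0, 0, 0],
    [0, 0, 0],
    [0, 0, 0],
    [0, 0, 0],
    [0, 0, 0],
    [0, 0, 0],
    [0, 0, 0]
  ]
}}

```text
time_s: 1.38
position: [0.5348, -0.0616, 0.2983]
tool_rot: [[0.003, 1.0, -0.002], [1.0, -0.003, 0.001], [0.001, -0.002, -1.0]]
ft_force: [0.1, 1.2, 0.4]
grip_width: 0.0854
```

Run:
```python
from h import *
snap('wrist','wrist2')
a=cv2.imread('pics/wrist2.png');cv2.imwrite('pics/w2c.png',cv2.resize(a[130:350,150:430],None,fx=2.7,fy=2.7,interpolation=cv2.INTER_CUBIC))
for f,b in(('side1',(240,170,130,120)),('scene1',(220,160,130,120))):
    a=cv2.imread(f'pics/{f}.png');x,y,w,h=b;cv2.imwrite(f'pics/{f}c.png',cv2.resize(a[y:y+h,x:x+w],None,fx=5,fy=5,interpolation=cv2.INTER_CUBIC))
```

```text
(no output)
```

View pics/w2c.png

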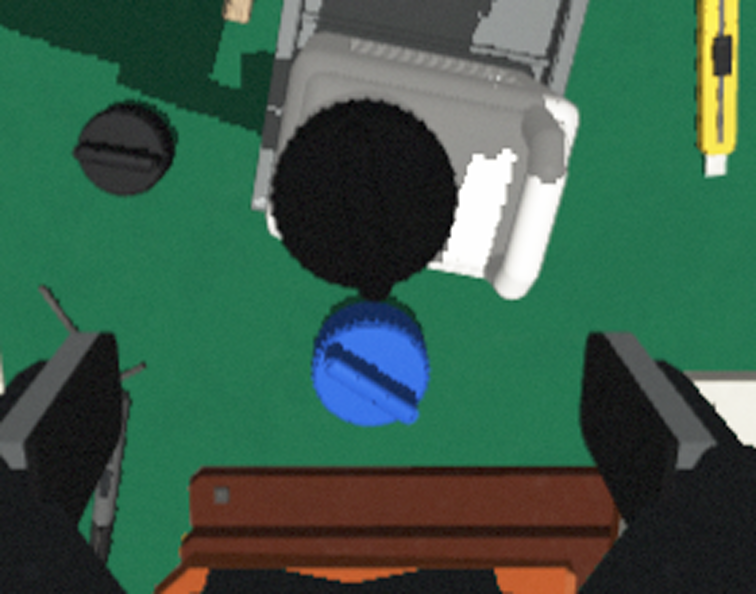

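View pics/side1c.png

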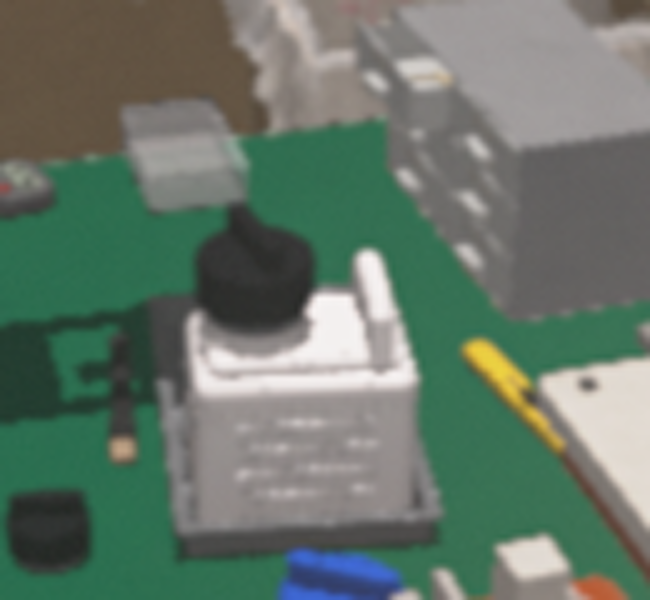

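View pics/scene1c.png

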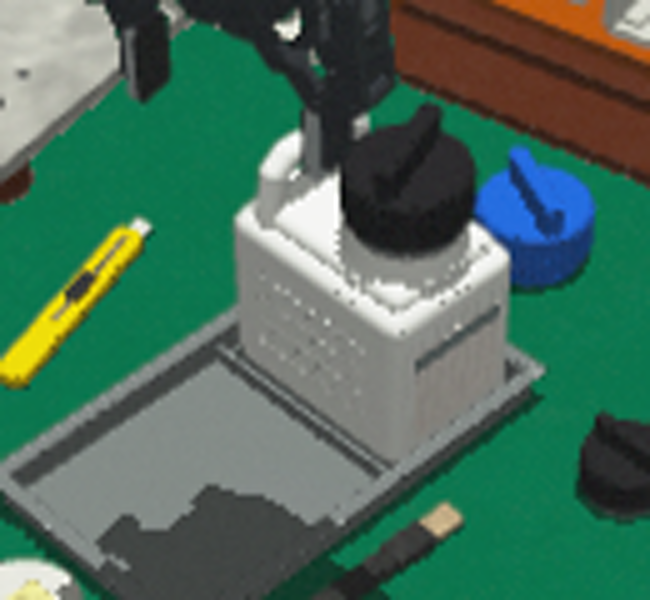

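Run:
```python
from h import *
def g(f,x,y,w,h,s):
    a=cv2.imread(f'pics/{f}.png')[y:y+h,x:x+w].astype(float)
    a=np.clip(a*4,0,255).astype(np.uint8); return cv2.resize(a,None,fx=s,fy=s,interpolation=cv2.INTER_CUBIC)
o=np.hstack([g('wrist2',240,155,100,100,4),g('wrist1',240,260,100,100,4)]);cv2.imwrite('pics/g.png',o)
cv2.imwrite('pics/g2.png',np.hstack([g('scene1',280,170,50,50,8),g('side1',270,205,50,50,8)]))
```

```text
(no output)
```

View pics/g.png

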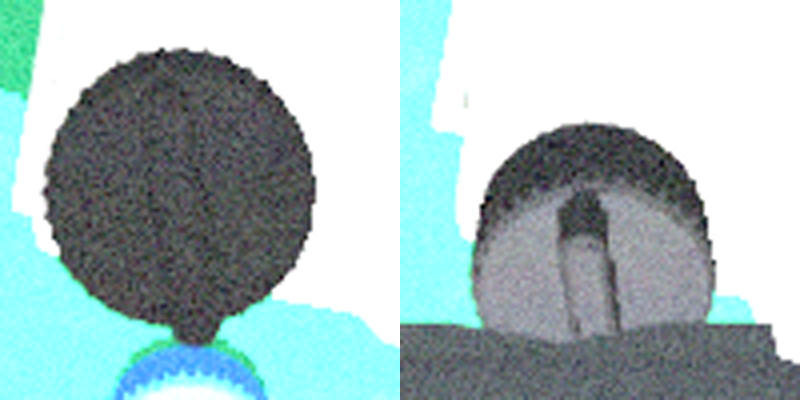

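View pics/g2.png

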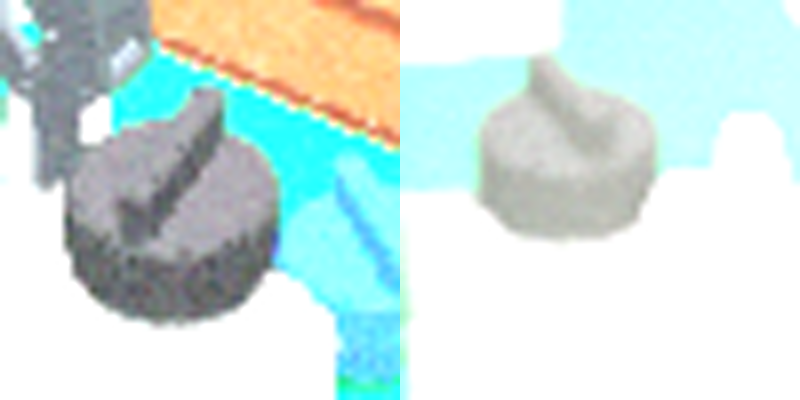

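```bash
cat > fit.py <<'E'
from h import *
from scipy.optimize import least_squares
W1,W2,S,D=[load(k) for k in('wrist1','wrist2','scene1','side1')]
print('ends tri -y',tri((W2,289,240.5),(S,306,182),(D,296,219.8)))
print('ends tri +y',tri((W1,286.2,308.5),(S,296,195.5),(D,287.5,212.4)))
E
python3 - <<'E'
exec(open('fit.py').read())
th=np.linspace(0,2*np.pi,180)
def ext(d,x,y,zt,yaw):
    P=[]
    c=np.array([[.0335*np.cos(t),.0335*np.sin(t)] for t in th])
    for z in (zt,zt-.0305):P+=[proj(d,(x+a,y+b,z)) for a,b in c]
    return np.array(P)
def res(p):
    x,y,zt,yaw=p;r=[]
    e=ext(W2,*p);r+=[e[:,0].min()-251.3,e[:,0].max()-319.2,e[:,1].min()-167]
    e=ext(W1,*p);r+=[e[:,0].min()-(240+73/4),e[:,0].max()-(240+315/4),e[:,1].min()-(260+124/4)]
    e=ext(S,*p);r+=[e[:,0].min()-(280+65/8),e[:,0].max()-(280+279/8),e[:,1].max()-(170+323/8)]
    e=ext(D,*p);r+=[e[:,0].min()-(270+79/8),e[:,0].max()-(270+257/8),e[:,1].max()-(205+239/8)]
    u=np.array([np.cos(yaw),np.sin(yaw)])*.029
    A=(x+u[0],y+u[1],zt+.018);B=(x-u[0],y-u[1],zt+.018)
    for d,X,uv in[(W2,A,(289,240.5)),(S,A,(306,182)),(D,A,(296,219.8)),(W1,B,(286.2,308.5)),(S,B,(296,195.5)),(D,B,(287.5,212.4))]:
        r+=list(np.array(proj(d,X))-uv)
    return np.array(r)
s=least_squares(res,[.54,-.072,.1725,-1.45],x_scale=[.01,.01,.01,.1],loss='soft_l1')
print(s.x,np.degrees(s.x[3]));print(np.round(res(s.x),1))
E
```

```text
ends tri -y (array([ 0.54416777, -0.1006295 ,  0.18748512]), [np.float64(0.0012402378446001439), np.float64(0.0028658343854692002), np.float64(0.0032598911173962537)])
ends tri +y (array([ 0.53752175, -0.04108145,  0.18149002]), [np.float64(0.0051460924457596945), np.float64(0.004841278906090001), np.float64(0.0029298297711312996)])
[ 0.53998233 -0.07306162  0.16838405 -1.45347008] -83.27770113412552
[ 0.  -0.   0.3  0.   0.2 -2.4 -0.8 -0.7  1.  -1.1  0.4  2.5  0.  -0.2
  0.1 -0.8 -1.1  1.3 -0.2 11.  -0.5 -0.9 -1.  -0.6]
```

```bash
python3 - <<'E'
exec(open('fit.py').read())
th=np.linspace(0,2*np.pi,180)
def ext(d,x,y,zt,yaw):
    return np.array([proj(d,(x+.0335*np.cos(t),y+.0335*np.sin(t),z)) for z in(zt,zt-.0305) for t in th])
def res(p):
    x,y,zt,yaw=p;r=[]
    e=ext(W2,*p);r+=[e[:,0].min()-251.3,e[:,0].max()-319.2,e[:,1].min()-167]
    e=ext(W1,*p);r+=[e[:,0].min()-(240+73/4),e[:,0].max()-(240+315/4),e[:,1].min()-(260+124/4)]
    e=ext(S,*p);r+=[e[:,0].min()-(280+65/8),e[:,0].max()-(280+279/8),e[:,1].max()-(170+323/8)]
    e=ext(D,*p);r+=[e[:,0].min()-(270+79/8),e[:,0].max()-(270+257/8),e[:,1].max()-(205+239/8)]
    u=np.array([np.cos(yaw),np.sin(yaw)])*.029
    A=(x+u[0],y+u[1],zt+.018);B=(x-u[0],y-u[1],zt+.018)
    for d,X,uv in[(W2,A,(289,240.5)),(S,A,(306,182)),(D,A,(296,219.8)),(W1,B,(286.5,319)),(S,B,(296,195.5)),(D,B,(287.5,212.4))]:
        r+=list(np.array(proj(d,X))-uv)
    return np.array(r)
for D0 in range(1):
    s=least_squares(res,[.54,-.072,.1725,-1.45],x_scale=[.01,.01,.01,.1],loss='soft_l1')
    print(s.x,np.degrees(s.x[3]));print(np.round(res(s.x),1))
# tray: refine with scene/wrist corners (wrist1: TL,TR; )
print('TL',atz(W1,281,128,.023),'TR',atz(W1,385,149,.023))
for X in([.5898,.0478,.004],[.58,-.004,.023]): print(proj(W1,X))
E
python3 - <<'E'
import sys; sys.path.insert(0,'.')
import os; os.chdir('.')
from h import *
W1=load('wrist1');S=load('scene1')
a=cv2.imread('pics/wrist1.png')[110:310,220:420];b=cv2.imread('pics/scene1.png')[210:310,200:350]
cv2.imwrite('pics/t1.png',cv2.resize(a,None,fx=3,fy=3,interpolation=cv2.INTER_CUBIC))
cv2.imwrite('pics/t2.png',cv2.resize(b,None,fx=5,fy=5,interpolation=cv2.INTER_CUBIC))
E
```

```text
ends tri -y (array([ 0.54416777, -0.1006295 ,  0.18748512]), [np.float64(0.0012402378446001439), np.float64(0.0028658343854692002), np.float64(0.0032598911173962537)])
ends tri +y (array([ 0.53752175, -0.04108145,  0.18149002]), [np.float64(0.0051460924457596945), np.float64(0.004841278906090001), np.float64(0.0029298297711312996)])
[ 0.54001456 -0.07305527  0.1688883  -1.45683901] -83.47072671123495
[ 0.   0.1  0.3  0.   0.2 -2.2 -0.8 -0.7  0.8 -1.1  0.4  2.4 -0.   0.
  0.1 -1.  -1.1  1.1 -0.3  0.9 -0.6 -1.1 -0.9 -0.8]
TL [0.53178084 0.13908162 0.023     ] TR [0.67809578 0.11064653 0.023     ]
(np.float64(318.7087865963635), np.float64(189.23757075795643))
(np.float64(312.5321849744282), np.float64(225.3701788284404))
```

View pics/t1.png

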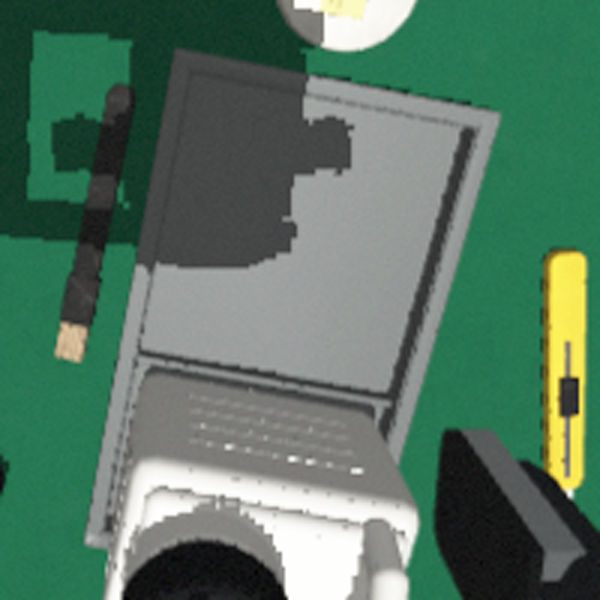

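View pics/t2.png

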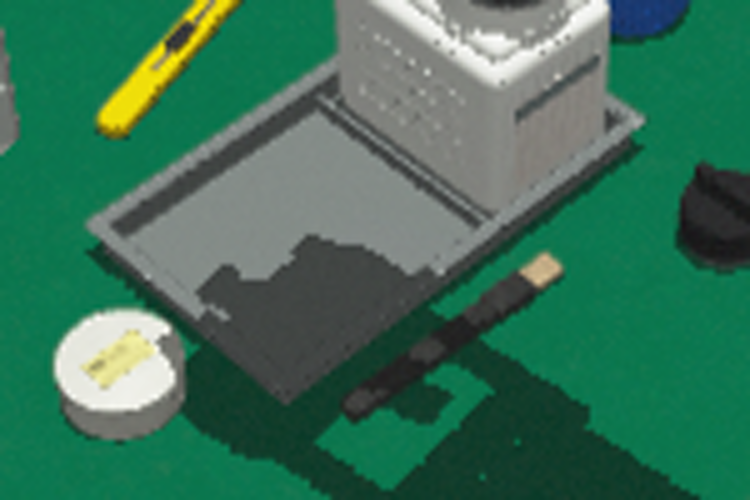

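Emit:
{"fn": "jog_arm", "kwargs": {
  "travel": [
    [0.002, -0.004, -0.02],
    [0.002, -0.004, -0.02],
    [0.001, -0.003, -0.02],
    [0, 0, -0.02],
    [0, 0, 0]
  ],
  "dr": [
    [0, 0, 0.04],
    [0, 0, 0.04],
    [0, 0, 0.035],
    [0, 0, 0],
    [0, 0, 0]
  ],
  "jaw": 0.045,
  "newtons": 60
}}

```text
time_s: 1.85
position: [0.5385, -0.0696, 0.2156]
tool_rot: [[-0.116, 0.993, -0.007], [0.993, 0.116, 0.003], [0.003, -0.007, -1.0]]
ft_force: [-0.4, 0.9, -0.7]
grip_width: 0.0448
```

Emit:
{"fn": "jog_arm", "kwargs": {
  "travel": [
    [0, 0, -0.015],
    [0, 0, -0.015],
    [0, 0, -0.008],
    [0, 0, -0.003],
    [0, 0, 0],
    [0, 0, 0]
  ],
  "dr": [
    [0, 0, 0],
    [0, 0, 0],
    [0, 0, 0],
    [0, 0, 0],
    [0, 0, 0],
    [0, 0, 0]
  ]
}}

```text
time_s: 2.35
position: [0.5404, -0.0709, 0.1792]
tool_rot: [[-0.115, 0.993, 0.001], [0.993, 0.115, -0.0], [-0.0, 0.001, -1.0]]
ft_force: [0.6, 0.0, -0.1]
grip_width: 0.0451
```

Run:
```python
from h import *
W1,S=load('wrist1'),load('scene1')
for n,a,b in[('TL',(278.5,126.5),(257,290.5)),('TR',(386.5,148),(217.6,255)),('BL',(249.5,292),(329,234))]: print(n,tri((W1,*a),(S,*b)))
snap('wrist','wrist3');snap('side','side3');snap('scene','scene3')
a=cv2.imread('pics/wrist3.png')[150:400,150:400];b=cv2.imread('pics/side3.png')[170:270,250:350];c=cv2.imread('pics/scene3.png')[140:240,250:350]
f=lambda x,s:cv2.convertScaleAbs(cv2.resize(x,(s,s),interpolation=cv2.INTER_CUBIC),alpha=2)
cv2.imwrite('pics/v3.png',np.hstack([f(b,400),f(c,400)]));cv2.imwrite('pics/v3w.png',f(a,500))
```

```text
TL (array([0.52729662, 0.13982675, 0.01042844]), [np.float64(0.0013407349301100392), np.float64(0.0013407349301098538)])
TR (array([0.67908091, 0.11075024, 0.02010799]), [np.float64(0.002183257112635787), np.float64(0.0021832571126357424)])
BL (array([ 0.47997047, -0.12580077,  0.0137451 ]), [np.float64(0.0004138699039116448), np.float64(0.00041386990391167373)])
```

View pics/v3.png

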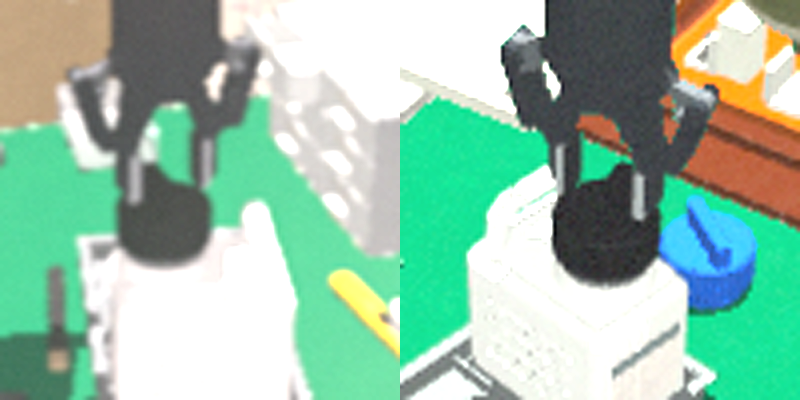

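View pics/v3w.png

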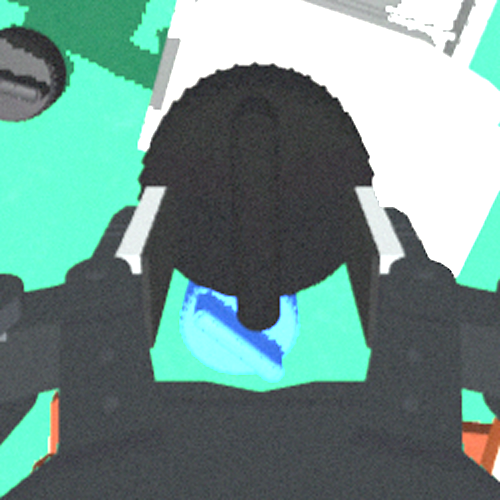

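Emit:
{"fn": "jog_arm", "kwargs": {
  "travel": [
    [0, -0.002, -0.003],
    [0, 0, 0],
    [0, 0, 0],
    [0, 0, 0],
    [0, 0, 0]
  ],
  "dr": [
    [0, 0, 0],
    [0, 0, 0],
    [0, 0, 0],
    [0, 0, 0],
    [0, 0, 0]
  ],
  "jaw": 0.005,
  "newtons": 70
}}

```text
time_s: 2.92
position: [0.5397, -0.0731, 0.1755]
tool_rot: [[-0.115, 0.993, -0.0], [0.993, 0.115, -0.0], [-0.0, -0.001, -1.0]]
ft_force: [-2.4, -0.4, 2.2]
grip_width: 0.0098
```

```bash
cat > st.py <<'E'
from h import *
s=observe();R=s['tool_rot'];print('t',round(s['time_s'],2),'pos',np.round(s['position'],4),'yaw_y',round(np.degrees(np.arctan2(R[1][1],R[0][1])),1),'F',np.round(s['ft_force'],1),'T',np.round(s['wrist_torque'],2),'w',round(s['grip_width'],4),'q6',round(s['q'][5],1))
E
python3 st.py
```

```text
t 2.92 pos [ 0.5397 -0.0731  0.1755] yaw_y 6.6 F [-2.4 -0.4  2.2] T [-0.08  0.42  0.  ] w 0.0098 q6 -26.7
```

Emit:
{"fn": "jog_arm", "kwargs": {
  "travel": [
    [0, 0, -0.002],
    [0, 0, 0],
    [0, 0, 0]
  ],
  "dr": [
    [0, 0, 0],
    [0, 0, 0],
    [0, 0, 0]
  ]
}}

```text
time_s: 3.17
position: [0.5398, -0.0731, 0.1736]
tool_rot: [[-0.115, 0.993, -0.0], [0.993, 0.115, -0.0], [-0.0, -0.0, -1.0]]
ft_force: [-3.7, -0.9, 5.9]
grip_width: 0.0104
```

Emit:
{"fn": "jog_arm", "kwargs": {
  "travel": [
    [0, 0, -0.0015],
    [0, 0, 0],
    [0, 0, 0]
  ],
  "dr": [
    [0, 0, 0],
    [0, 0, 0],
    [0, 0, 0]
  ]
}}

```text
time_s: 3.42
position: [0.5399, -0.0731, 0.1723]
tool_rot: [[-0.115, 0.993, 0.0], [0.993, 0.115, -0.0], [-0.0, 0.0, -1.0]]
ft_force: [-4.3, 0.3, 7.3]
grip_width: 0.01
```

Emit:
{"fn": "jog_arm", "kwargs": {
  "travel": [
    [-0.0005, 0, -0.001],
    [0, 0, 0],
    [0, 0, 0]
  ],
  "dr": [
    [0, 0, 0],
    [0, 0, 0],
    [0, 0, 0]
  ]
}}

```text
time_s: 3.67
position: [0.5398, -0.0731, 0.1717]
tool_rot: [[-0.115, 0.993, 0.002], [0.993, 0.115, -0.001], [-0.001, 0.002, -1.0]]
ft_force: [-3.0, -0.7, 7.8]
grip_width: 0.0102
```

Emit:
{"fn": "jog_arm", "kwargs": {
  "travel": [
    [-0.0005, 0, -0.001],
    [0, 0, 0],
    [0, 0, 0]
  ],
  "dr": [
    [0, 0, 0],
    [0, 0, 0],
    [0, 0, 0]
  ]
}}

```text
time_s: 3.92
position: [0.5398, -0.0731, 0.1717]
tool_rot: [[-0.115, 0.993, 0.004], [0.993, 0.115, -0.001], [-0.002, 0.004, -1.0]]
ft_force: [-4.3, 1.5, 14.6]
grip_width: 0.0098
```

Emit:
{"fn": "jog_arm", "kwargs": {
  "travel": [
    [0, 0, -0.0003],
    [0, 0, 0],
    [0, 0, 0],
    [0, 0, 0],
    [0, 0, 0]
  ],
  "dr": [
    [0, 0, 0.05],
    [0, 0, 0.05],
    [0, 0, 0.05],
    [0, 0, 0.05],
    [0, 0, 0]
  ]
}}

```text
time_s: 4.33
position: [0.5403, -0.073, 0.1715]
tool_rot: [[-0.312, 0.95, 0.005], [0.95, 0.312, -0.001], [-0.002, 0.004, -1.0]]
ft_force: [-0.5, 1.6, 13.8]
grip_width: 0.0101
```

```bash
python3 st.py
```

```text
t 4.33 pos [ 0.5403 -0.073   0.1715] yaw_y 18.2 F [-0.5  1.6 13.8] T [0.31 0.2  0.01] w 0.0101 q6 -38.4
```

Emit:
{"fn": "jog_arm", "kwargs": {
  "travel": [
    [0, 0, -0.0003],
    [0, 0, 0],
    [0, 0, 0],
    [0, 0, 0],
    [0, 0, 0]
  ],
  "dr": [
    [0, 0, 0.06],
    [0, 0, 0.06],
    [0, 0, 0.06],
    [0, 0, 0.06],
    [0, 0, 0]
  ]
}}

```text
time_s: 4.75
position: [0.5407, -0.0728, 0.1706]
tool_rot: [[-0.53, 0.848, 0.006], [0.848, 0.53, -0.0], [-0.003, 0.005, -1.0]]
ft_force: [2.9, 2.4, 8.5]
grip_width: 0.0102
```

Emit:
{"fn": "jog_arm", "kwargs": {
  "travel": [
    [0, 0, 0],
    [0, 0, 0],
    [0, 0, 0],
    [0, 0, 0],
    [0, 0, 0]
  ],
  "dr": [
    [0, 0, 0.06],
    [0, 0, 0.06],
    [0, 0, 0.06],
    [0, 0, 0.06],
    [0, 0, 0]
  ]
}}

```text
time_s: 5.17
position: [0.5407, -0.0728, 0.1706]
tool_rot: [[-0.716, 0.698, 0.005], [0.698, 0.716, -0.0], [-0.004, 0.004, -1.0]]
ft_force: [2.5, 2.6, 7.9]
grip_width: 0.0104
```

```bash
python3 st.py
```

```text
t 5.17 pos [ 0.5407 -0.0728  0.1706] yaw_y 45.7 F [2.5 2.6 7.9] T [ 0.53 -0.48  0.03] w 0.0104 q6 -65.9
```

Emit:
{"fn": "jog_arm", "kwargs": {
  "travel": [
    [-0.0003, -0.0003, -0.0015],
    [0, 0, -0.0005],
    [0, 0, 0],
    [0, 0, 0]
  ],
  "dr": [
    [0, 0, 0],
    [0, 0, 0],
    [0, 0, 0],
    [0, 0, 0]
  ]
}}

```text
time_s: 5.5
position: [0.5406, -0.0729, 0.1688]
tool_rot: [[-0.714, 0.7, 0.006], [0.7, 0.714, 0.0], [-0.004, 0.004, -1.0]]
ft_force: [4.1, 2.9, 10.8]
grip_width: 0.0101
```

```bash
python3 st.py
```

```text
t 5.5 pos [ 0.5406 -0.0729  0.1688] yaw_y 45.6 F [ 4.1  2.9 10.8] T [ 0.66 -0.53 -0.1 ] w 0.0101 q6 -65.8
```

Emit:
{"fn": "jog_arm", "kwargs": {
  "travel": [
    [0.0007, 0.0006, -0.001],
    [0, 0, -0.001],
    [0, 0, 0],
    [0, 0, 0]
  ],
  "dr": [
    [0, 0, 0],
    [0, 0, 0],
    [0, 0, 0],
    [0, 0, 0]
  ]
}}

```text
time_s: 5.83
position: [0.5408, -0.0727, 0.1669]
tool_rot: [[-0.714, 0.7, 0.005], [0.7, 0.714, -0.001], [-0.004, 0.003, -1.0]]
ft_force: [0.9, 1.7, 10.8]
grip_width: 0.01
```

Emit:
{"fn": "jog_arm", "kwargs": {
  "travel": [
    [0, 0, -0.001],
    [0, 0, -0.0005],
    [0, 0, 0],
    [0, 0, 0]
  ],
  "dr": [
    [0, 0, 0],
    [0, 0, 0],
    [0, 0, 0],
    [0, 0, 0]
  ]
}}

```text
time_s: 6.17
position: [0.5409, -0.0728, 0.1667]
tool_rot: [[-0.714, 0.7, 0.006], [0.7, 0.714, -0.001], [-0.006, 0.003, -1.0]]
ft_force: [-2.8, 2.1, 20.9]
grip_width: 0.0102
```

```bash
python3 st.py
```

```text
t 6.17 pos [ 0.5409 -0.0728  0.1667] yaw_y 45.6 F [-2.8  2.1 20.9] T [ 0.44  0.55 -0.05] w 0.0102 q6 -65.7
```

Emit:
{"fn": "jog_arm", "kwargs": {
  "travel": [
    [0, 0, 0.0003],
    [0, 0, 0],
    [0, 0, 0],
    [0, 0, 0],
    [0, 0, 0]
  ],
  "dr": [
    [0, 0, 0.05],
    [0, 0, 0.05],
    [0, 0, 0.05],
    [0, 0, 0.05],
    [0, 0, 0]
  ]
}}

```text
time_s: 6.58
position: [0.5412, -0.0729, 0.1667]
tool_rot: [[-0.84, 0.542, 0.007], [0.542, 0.84, -0.001], [-0.007, 0.003, -1.0]]
ft_force: [-0.1, 1.7, 17.7]
grip_width: 0.0103
```

```bash
python3 st.py
```

```text
t 6.58 pos [ 0.5412 -0.0729  0.1667] yaw_y 57.1 F [-0.1  1.7 17.7] T [ 0.4   0.09 -0.2 ] w 0.0103 q6 -77.3
```

Emit:
{"fn": "jog_arm", "kwargs": {
  "travel": [
    [0, 0, 0],
    [0, 0, 0],
    [0, 0, 0],
    [0, 0, 0],
    [0, 0, 0]
  ],
  "dr": [
    [0, 0, 0.05],
    [0, 0, 0.05],
    [0, 0, 0.05],
    [0, 0, 0.05],
    [0, 0, 0]
  ]
}}

```text
time_s: 7.0
position: [0.5414, -0.073, 0.1667]
tool_rot: [[-0.931, 0.365, 0.007], [0.365, 0.931, -0.002], [-0.007, 0.001, -1.0]]
ft_force: [0.1, 1.3, 17.5]
grip_width: 0.0098
```

```bash
python3 st.py
```

```text
t 7.0 pos [ 0.5414 -0.073   0.1667] yaw_y 68.6 F [ 0.1  1.3 17.5] T [ 0.32  0.02 -0.1 ] w 0.0098 q6 -88.7
```

Emit:
{"fn": "jog_arm", "kwargs": {
  "travel": [
    [0, 0, 0],
    [0, 0, 0],
    [0, 0, 0],
    [0, 0, 0],
    [0, 0, 0]
  ],
  "dr": [
    [0, 0, 0.05],
    [0, 0, 0.05],
    [0, 0, 0.05],
    [0, 0, 0.05],
    [0, 0, 0]
  ]
}}

```text
time_s: 7.42
position: [0.5416, -0.073, 0.1667]
tool_rot: [[-0.985, 0.173, 0.008], [0.173, 0.985, -0.002], [-0.008, -0.0, -1.0]]
ft_force: [2.8, 2.0, 15.7]
grip_width: 0.01
```

```bash
python3 st.py
```

```text
t 7.42 pos [ 0.5416 -0.073   0.1667] yaw_y 80.1 F [ 2.8  2.  15.7] T [ 0.33 -0.15 -0.15] w 0.01 q6 -100.2
```

Emit:
{"fn": "jog_arm", "kwargs": {
  "travel": [
    [0, 0, 0],
    [0, 0, 0],
    [0, 0, 0],
    [0, 0, 0]
  ],
  "dr": [
    [0, 0, 0.05],
    [0, 0, 0.05],
    [0, 0, 0.05],
    [0, 0, 0]
  ]
}}

```text
time_s: 7.75
position: [0.5419, -0.0726, 0.1667]
tool_rot: [[-1.0, 0.023, 0.009], [0.023, 1.0, -0.001], [-0.009, -0.001, -1.0]]
ft_force: [3.8, 4.4, 16.2]
grip_width: 0.0103
```

```bash
python3 st.py
python3 - <<'E'
from h import *
snap('scene','scene4');snap('side','side4');snap('wrist','wrist4')
b=cv2.imread('pics/side4.png')[170:270,250:350];c=cv2.imread('pics/scene4.png')[140:240,250:350]
f=lambda x,s:cv2.convertScaleAbs(cv2.resize(x,(s,s),interpolation=cv2.INTER_CUBIC),alpha=1.5)
cv2.imwrite('pics/v4.png',np.hstack([f(b,400),f(c,400)]))
E
```

```text
t 7.75 pos [ 0.5419 -0.0726  0.1667] yaw_y 88.7 F [ 3.8  4.4 16.2] T [ 0.69 -0.41 -0.2 ] w 0.0103 q6 -108.8
```

View pics/v4.png

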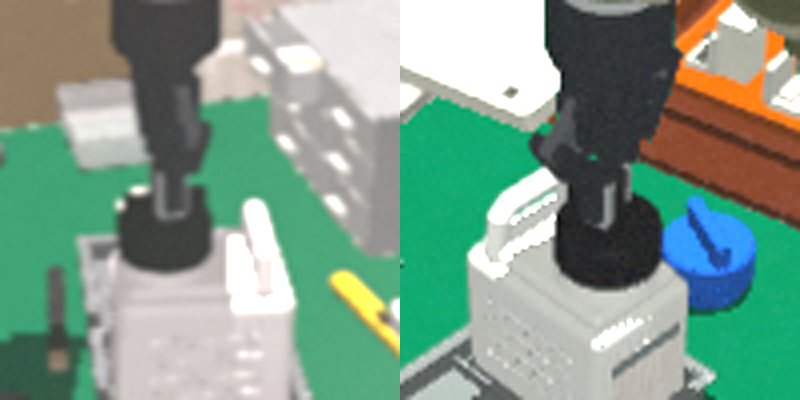

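View pics/wrist4.png

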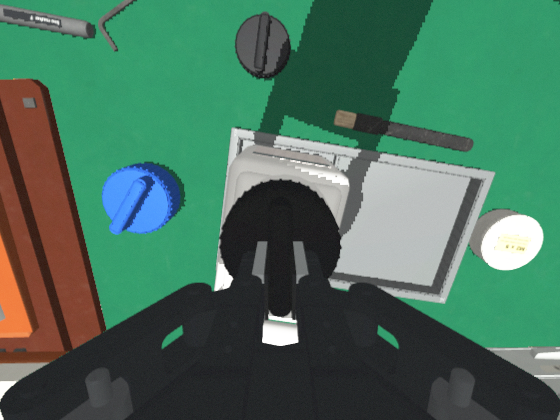

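Emit:
{"fn": "jog_arm", "kwargs": {
  "travel": [
    [0.0004, 0.0005, 0],
    [0, 0, 0],
    [0, 0, 0],
    [0, 0, 0]
  ],
  "dr": [
    [0, 0, 0.04],
    [0, 0, 0.04],
    [0, 0, 0.04],
    [0, 0, 0]
  ]
}}

```text
time_s: 8.23
position: [0.5422, -0.0722, 0.1667]
tool_rot: [[-0.995, -0.096, 0.008], [-0.096, 0.995, -0.001], [-0.008, -0.002, -1.0]]
ft_force: [2.4, 2.9, 16.2]
grip_width: 0.0101
```

```bash
python3 st.py
```

```text
t 8.23 pos [ 0.5422 -0.0722  0.1667] yaw_y 95.5 F [ 2.4  2.9 16.2] T [ 0.64 -0.29 -0.18] w 0.0101 q6 -115.6
```

Emit:
{"fn": "jog_arm", "kwargs": {
  "travel": [
    [0, 0, 0],
    [0, 0, 0],
    [0, 0, 0],
    [0, 0, 0]
  ],
  "dr": [
    [0, 0, 0.04],
    [0, 0, 0.04],
    [0, 0, 0.03],
    [0, 0, 0]
  ]
}}

```text
time_s: 8.57
position: [0.5423, -0.072, 0.1667]
tool_rot: [[-0.979, -0.204, 0.009], [-0.204, 0.979, -0.001], [-0.008, -0.002, -1.0]]
ft_force: [4.1, 4.4, 16.6]
grip_width: 0.0103
```

```bash
python3 st.py
```

```text
t 8.57 pos [ 0.5423 -0.072   0.1667] yaw_y 101.8 F [ 4.1  4.4 16.6] T [ 0.81 -0.47 -0.21] w 0.0103 q6 -121.9
```

Emit:
{"fn": "jog_arm", "kwargs": {
  "travel": [
    [0.0005, 0.0005, 0],
    [0, 0, 0],
    [0, 0, 0],
    [0, 0, 0]
  ],
  "dr": [
    [0, 0, 0.03],
    [0, 0, 0.03],
    [0, 0, 0.03],
    [0, 0, 0]
  ]
}}

```text
time_s: 8.9
position: [0.5425, -0.0716, 0.1667]
tool_rot: [[-0.957, -0.291, 0.008], [-0.291, 0.957, -0.001], [-0.007, -0.003, -1.0]]
ft_force: [1.6, 3.7, 16.7]
grip_width: 0.0101
```

```bash
python3 st.py
```

```text
t 8.9 pos [ 0.5425 -0.0716  0.1667] yaw_y 106.9 F [ 1.6  3.7 16.7] T [ 0.68 -0.21 -0.15] w 0.0101 q6 -126.9
```

Emit:
{"fn": "jog_arm", "kwargs": {
  "travel": [
    [0, 0, 0.003],
    [0, 0, 0.003],
    [0, 0, 0.002],
    [0, 0, 0],
    [0, 0, 0]
  ],
  "dr": [
    [0, 0, 0],
    [0, 0, 0],
    [0, 0, 0],
    [0, 0, 0],
    [0, 0, 0]
  ]
}}

```text
time_s: 9.32
position: [0.542, -0.0715, 0.1732]
tool_rot: [[-0.957, -0.29, 0.006], [-0.29, 0.957, -0.0], [-0.005, -0.002, -1.0]]
ft_force: [4.6, 2.2, 5.7]
grip_width: 0.01
```

Emit:
{"fn": "jog_arm", "kwargs": {
  "travel": [
    [0, 0, 0.002],
    [0, 0, 0.001],
    [0, 0, 0],
    [0, 0, 0]
  ],
  "dr": [
    [0, 0, 0],
    [0, 0, 0],
    [0, 0, 0],
    [0, 0, 0]
  ]
}}

```text
time_s: 9.65
position: [0.5411, -0.0716, 0.1755]
tool_rot: [[-0.957, -0.29, 0.003], [-0.29, 0.957, -0.0], [-0.002, -0.001, -1.0]]
ft_force: [4.1, 2.4, 4.5]
grip_width: 0.0101
```

Emit:
{"fn": "jog_arm", "kwargs": {
  "travel": [
    [0.0003, 0.0002, 0.0015],
    [0, 0, 0.0015],
    [0, 0, 0],
    [0, 0, 0]
  ],
  "dr": [
    [0, 0, 0],
    [0, 0, 0],
    [0, 0, 0],
    [0, 0, 0]
  ]
}}

```text
time_s: 9.98
position: [0.5402, -0.0712, 0.1776]
tool_rot: [[-0.957, -0.29, -0.001], [-0.29, 0.957, 0.001], [0.001, 0.001, -1.0]]
ft_force: [1.8, 2.9, 1.3]
grip_width: 0.0104
```

```bash
python3 st.py
```

```text
t 9.98 pos [ 0.5402 -0.0712  0.1776] yaw_y 106.9 F [1.8 2.9 1.3] T [ 0.53 -0.39  0.03] w 0.0104 q6 -126.8
```

Emit:
{"fn": "jog_arm", "kwargs": {
  "travel": [
    [0, 0, 0.0015],
    [0, 0, 0.0015],
    [0, 0, 0],
    [0, 0, 0]
  ],
  "dr": [
    [0, 0, 0],
    [0, 0, 0],
    [0, 0, 0],
    [0, 0, 0]
  ]
}}

```text
time_s: 10.32
position: [0.5403, -0.0714, 0.1808]
tool_rot: [[-0.957, -0.29, -0.001], [-0.29, 0.957, 0.0], [0.001, 0.0, -1.0]]
ft_force: [0.6, 2.1, -1.2]
grip_width: 0.0102
```

```bash
python3 st.py
```

```text
t 10.32 pos [ 0.5403 -0.0714  0.1808] yaw_y 106.9 F [ 0.6  2.1 -1.2] T [ 0.42 -0.13  0.01] w 0.0102 q6 -126.8
```

Only about the cap's own weight (-1.2 N): it is free. Lifting on.

Emit:
{"fn": "jog_arm", "kwargs": {
  "travel": [
    [0, 0, 0.004],
    [0, 0, 0.005],
    [0, 0, 0.006],
    [0, 0, 0.008],
    [0, 0, 0.01],
    [0, 0, 0.015],
    [0, 0, 0.015],
    [0, 0, 0],
    [0, 0, 0]
  ],
  "dr": [
    [0, 0, 0],
    [0, 0, 0],
    [0, 0, 0],
    [0, 0, 0],
    [0, 0, 0],
    [0, 0, 0],
    [0, 0, 0],
    [0, 0, 0],
    [0, 0, 0]
  ]
}}

```text
time_s: 11.07
position: [0.5407, -0.0717, 0.2448]
tool_rot: [[-0.957, -0.29, 0.002], [-0.29, 0.957, -0.001], [-0.001, -0.001, -1.0]]
ft_force: [-0.3, -0.4, -2.0]
grip_width: 0.0102
```

```bash
python3 st.py
python3 - <<'E'
from h import *
snap('scene','scene5');snap('side','side5');snap('wrist','wrist5')
b=cv2.imread('pics/side5.png')[150:280,240:370];c=cv2.imread('pics/scene5.png')[130:300,200:370]
f=lambda x,s:cv2.convertScaleAbs(cv2.resize(x,(s,s),interpolation=cv2.INTER_CUBIC),alpha=1.5)
cv2.imwrite('pics/v5.png',np.hstack([f(b,400),f(c,400)]))
E
```

```text
t 11.07 pos [ 0.5407 -0.0717  0.2448] yaw_y 106.9 F [-0.3 -0.4 -2. ] T [-0.    0.05  0.02] w 0.0102 q6 -126.8
```

View pics/v5.png

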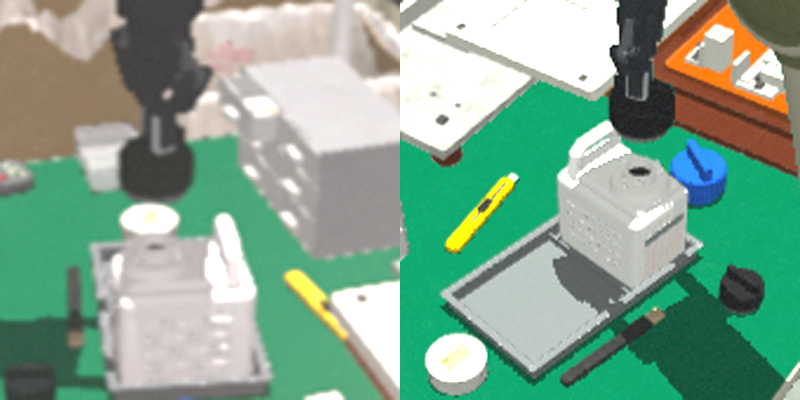

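View pics/wrist5.png

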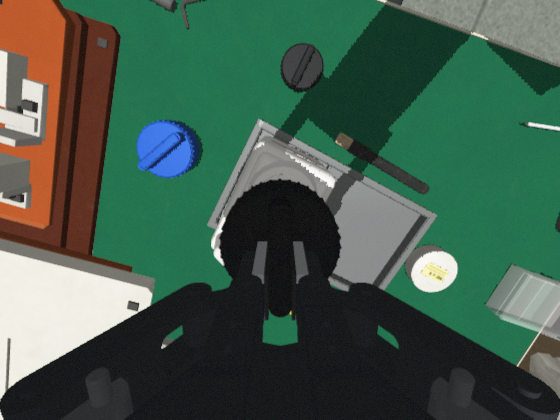

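Run:
```python
from h import *
from scipy.optimize import least_squares
L={k:load(k) for k in('wrist0','wrist1','wrist4','wrist5','scene1')}
C={'TL':(-.078,.133),'TR':(.078,.133),'BL':(-.078,-.133)}
obs=[('wrist4','BL',235,128),('wrist4','TL',494,172),('wrist4','TR',445,301),('wrist5','BL',260,121),('wrist5','TL',436,215),('wrist1','TL',278.5,126.5),('wrist1','TR',386.5,148),('wrist1','BL',249.5,292),('wrist0','TL',262,53),('wrist0','TR',395,80),('scene1','TL',257,289),('scene1','TR',217.6,255),('scene1','BL',329,234)]
def res(p):
    c,s=np.cos(p[2]),np.sin(p[2]);r=[]
    for k,n,u,v in obs:
        a,b=C[n];q=proj(L[k],(p[0]+c*a-s*b,p[1]+s*a+c*b,p[3]));r+=[q[0]-u,q[1]-v]
    return np.array(r)
s=least_squares(res,[.58,-.004,-.18,.02],x_scale=[.01,.01,.1,.01],loss='soft_l1');p=s.x
print(np.round(p,4),np.degrees(p[2]));print(np.round(s.fun.reshape(-1,2),1).tolist() if s.fun.size==2*len(obs) else '');print(np.round(res(p).reshape(-1,2),1).tolist())
# bay centre
for by in(.0505,.0525,.0545):
    c,sn=np.cos(p[2]),np.sin(p[2]);X=(p[0]-sn*by,p[1]+c*by,.004);print(by,np.round(X,4),[np.round(proj(L[k],X),1) for k in('wrist1','wrist4','scene1')])
```

```text
[ 0.5802 -0.0027 -0.1867  0.0199] -10.699337753118892
[[-3.9, 0.1], [-1.0, -0.5], [-1.8, 1.2], [-2.5, -2.5], [0.1, -0.5], [-0.0, -1.1], [0.4, -1.3], [-1.1, -1.8], [-1.5, -1.6], [1.4, -0.4], [-1.7, -0.3], [-2.2, 0.1], [-0.8, -0.0]]
[[-3.9, 0.1], [-1.0, -0.5], [-1.8, 1.2], [-2.5, -2.5], [0.1, -0.5], [-0.0, -1.1], [0.4, -1.3], [-1.1, -1.8], [-1.5, -1.6], [1.4, -0.4], [-1.7, -0.3], [-2.2, 0.1], [-0.8, -0.0]]
0.0505 [0.5896 0.047  0.004 ] [array([318.5, 189.8]), array([387.5, 224.9]), array([259. , 258.4])]
0.0525 [0.59   0.0489 0.004 ] [array([318.8, 188.5]), array([389.3, 225.1]), array([258.5, 258.8])]
0.0545 [0.5903 0.0509 0.004 ] [array([319.1, 187.3]), array([391. , 225.4]), array([257.9, 259.2])]
```

Emit:
{"fn": "jog_arm", "kwargs": {
  "travel": [
    [0.004, 0.01, 0],
    [0.008, 0.02, 0],
    [0.01, 0.025, 0],
    [0.01, 0.025, 0],
    [0.008, 0.02, 0],
    [0.006, 0.015, 0],
    [0.004, 0.01, 0],
    [0, 0, 0],
    [0, 0, 0]
  ],
  "dr": [
    [0, 0, 0],
    [0, 0, 0],
    [0, 0, 0],
    [0, 0, 0],
    [0, 0, 0],
    [0, 0, 0],
    [0, 0, 0],
    [0, 0, 0],
    [0, 0, 0]
  ]
}}

```text
time_s: 11.97
position: [0.5905, 0.0537, 0.2436]
tool_rot: [[-0.957, -0.291, -0.001], [-0.291, 0.957, -0.0], [0.001, 0.0, -1.0]]
ft_force: [-0.2, -0.8, -0.2]
grip_width: 0.0099
```

Emit:
{"fn": "jog_arm", "kwargs": {
  "travel": [
    [0, 0, -0.02],
    [0, 0, -0.03],
    [0, 0, -0.03],
    [0, 0, -0.03],
    [0, 0, -0.03],
    [0, 0, -0.02],
    [0, 0, -0.01],
    [0, 0, -0.005],
    [0, 0, 0],
    [0, 0, 0]
  ],
  "dr": [
    [0, 0, 0],
    [0, 0, 0],
    [0, 0, 0],
    [0, 0, 0],
    [0, 0, 0],
    [0, 0, 0],
    [0, 0, 0],
    [0, 0, 0],
    [0, 0, 0],
    [0, 0, 0]
  ]
}}

```text
time_s: 12.8
position: [0.5912, 0.0531, 0.0702]
tool_rot: [[-0.957, -0.29, 0.002], [-0.29, 0.957, -0.0], [-0.002, -0.001, -1.0]]
ft_force: [-0.4, 0.2, -0.4]
grip_width: 0.0101
```

```bash
python3 st.py
python3 - <<'E'
from h import *
snap('scene','scene6');snap('side','side6');snap('wrist','wrist6')
b=cv2.imread('pics/side6.png')[150:280,240:370];c=cv2.imread('pics/scene6.png')[150:300,200:350]
f=lambda x,s:cv2.convertScaleAbs(cv2.resize(x,(s,s),interpolation=cv2.INTER_CUBIC),alpha=1.5)
cv2.imwrite('pics/v6.png',np.hstack([f(b,400),f(c,400)]))
E
```

```text
t 12.8 pos [0.5912 0.0531 0.0702] yaw_y 106.8 F [-0.4  0.2 -0.4] T [ 0.02 -0.04 -0.02] w 0.0101 q6 -113.1
```

View pics/v6.png

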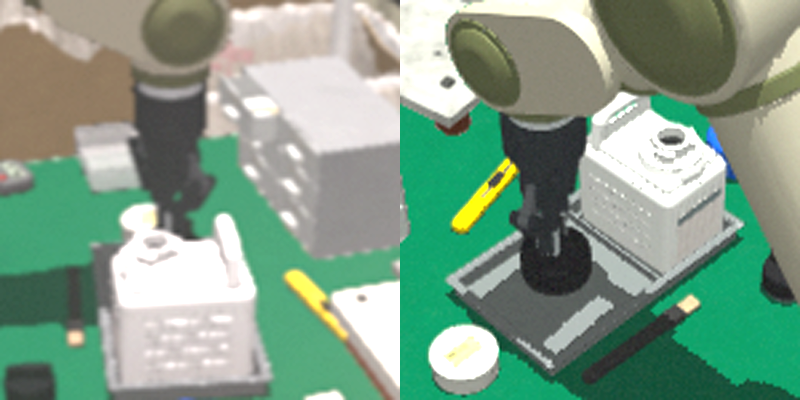

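View pics/wrist6.png

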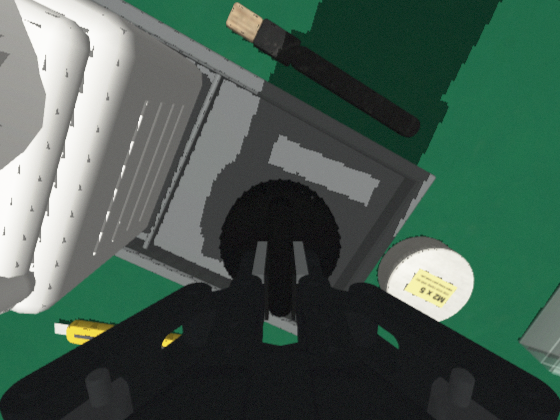

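Emit:
{"fn": "jog_arm", "kwargs": {
  "travel": [
    [0, 0, -0.006],
    [0, 0, -0.006],
    [0, 0, -0.004],
    [0, 0, -0.002],
    [0, 0, 0],
    [0, 0, 0]
  ],
  "dr": [
    [0, 0, 0],
    [0, 0, 0],
    [0, 0, 0],
    [0, 0, 0],
    [0, 0, 0],
    [0, 0, 0]
  ]
}}

```text
time_s: 13.45
position: [0.5906, 0.0535, 0.0509]
tool_rot: [[-0.957, -0.29, -0.0], [-0.29, 0.957, 0.0], [0.0, 0.0, -1.0]]
ft_force: [-0.5, -0.0, -1.3]
grip_width: 0.0103
```

Emit:
{"fn": "jog_arm", "kwargs": {
  "travel": [
    [0, 0, -0.001],
    [0, 0, -0.001],
    [0, 0, -0.001],
    [0, 0, 0]
  ],
  "dr": [
    [0, 0, 0],
    [0, 0, 0],
    [0, 0, 0],
    [0, 0, 0]
  ]
}}

```text
time_s: 13.78
position: [0.5905, 0.0535, 0.0479]
tool_rot: [[-0.957, -0.29, -0.0], [-0.29, 0.957, 0.0], [0.0, 0.0, -1.0]]
ft_force: [-0.9, 0.9, -1.3]
grip_width: 0.0104
```

Emit:
{"fn": "jog_arm", "kwargs": {
  "travel": [
    [0, 0, -0.001],
    [0, 0, 0],
    [0, 0, 0]
  ],
  "dr": [
    [0, 0, 0],
    [0, 0, 0],
    [0, 0, 0]
  ]
}}

```text
time_s: 14.03
position: [0.5906, 0.0535, 0.047]
tool_rot: [[-0.957, -0.29, 0.0], [-0.29, 0.957, -0.0], [-0.0, -0.0, -1.0]]
ft_force: [-0.0, -0.0, -1.7]
grip_width: 0.0099
```

Emit:
{"fn": "jog_arm", "kwargs": {
  "travel": [
    [0, 0, -0.0007],
    [0, 0, 0],
    [0, 0, 0]
  ],
  "dr": [
    [0, 0, 0],
    [0, 0, 0],
    [0, 0, 0]
  ]
}}

```text
time_s: 14.28
position: [0.5906, 0.0535, 0.0463]
tool_rot: [[-0.957, -0.29, 0.0], [-0.29, 0.957, -0.0], [-0.0, -0.0, -1.0]]
ft_force: [0.2, 0.1, -1.1]
grip_width: 0.0101
```

Emit:
{"fn": "jog_arm", "kwargs": {
  "travel": [
    [0, 0, -0.0007],
    [0, 0, 0],
    [0, 0, 0]
  ],
  "dr": [
    [0, 0, 0],
    [0, 0, 0],
    [0, 0, 0]
  ]
}}

```text
time_s: 14.53
position: [0.5907, 0.0535, 0.0461]
tool_rot: [[-0.957, -0.29, 0.0], [-0.29, 0.957, -0.0], [-0.0, -0.0, -1.0]]
ft_force: [-1.6, 0.5, 4.1]
grip_width: 0.0107
```

Emit:
{"fn": "jog_arm", "kwargs": {
  "travel": [
    [0, 0, 0.0004],
    [0, 0, 0]
  ],
  "dr": [
    [0, 0, 0],
    [0, 0, 0]
  ],
  "newtons": 20
}}

```text
time_s: 14.7
position: [0.5907, 0.0535, 0.0462]
tool_rot: [[-0.957, -0.29, 0.0], [-0.29, 0.957, -0.0], [-0.0, -0.0, -1.0]]
ft_force: [-0.8, -0.7, 4.2]
grip_width: 0.0102
```

Emit:
{"fn": "jog_arm", "kwargs": {
  "travel": [
    [0, 0, 0],
    [0, 0, 0],
    [0, 0, 0],
    [0, 0, 0]
  ],
  "dr": [
    [0, 0, 0],
    [0, 0, 0],
    [0, 0, 0],
    [0, 0, 0]
  ],
  "jaw": 0.036
}}

```text
time_s: 15.03
position: [0.5905, 0.0535, 0.0458]
tool_rot: [[-0.957, -0.29, -0.0], [-0.29, 0.957, 0.0], [0.0, 0.0, -1.0]]
ft_force: [-0.4, -0.2, 0.5]
grip_width: 0.036
```

Emit:
{"fn": "jog_arm", "kwargs": {
  "travel": [
    [0, 0, 0.005],
    [0, 0, 0.01],
    [0, 0, 0.015],
    [0, 0, 0.025],
    [0, 0, 0.03],
    [0, 0, 0.03],
    [0, 0, 0.03],
    [0, 0, 0.03],
    [0, 0, 0.03],
    [0, 0, 0],
    [0, 0, 0]
  ],
  "dr": [
    [0, 0, 0],
    [0, 0, 0],
    [0, 0, 0],
    [0, 0, 0],
    [0, 0, 0],
    [0, 0, 0],
    [0, 0, 0],
    [0, 0, 0],
    [0, 0, 0],
    [0, 0, 0],
    [0, 0, 0]
  ]
}}

```text
time_s: 15.95
position: [0.5909, 0.0535, 0.2534]
tool_rot: [[-0.957, -0.29, 0.004], [-0.29, 0.957, -0.0], [-0.004, -0.002, -1.0]]
ft_force: [-0.9, 0.5, -0.8]
grip_width: 0.0357
```

```bash
python3 st.py
python3 - <<'E'
from h import *
snap('scene','scene7');snap('side','side7');snap('wrist','wrist7')
b=cv2.imread('pics/side7.png')[150:280,240:370];c=cv2.imread('pics/scene7.png')[150:300,200:350]
f=lambda x,s:cv2.convertScaleAbs(cv2.resize(x,(s,s),interpolation=cv2.INTER_CUBIC),alpha=1.5)
cv2.imwrite('pics/v7.png',np.hstack([f(b,400),f(c,400)]))
E
```

```text
t 15.95 pos [0.5909 0.0535 0.2534] yaw_y 106.9 F [-0.9  0.5 -0.8] T [ 0.06 -0.01 -0.  ] w 0.0357 q6 -113.1
```

View pics/v7.png

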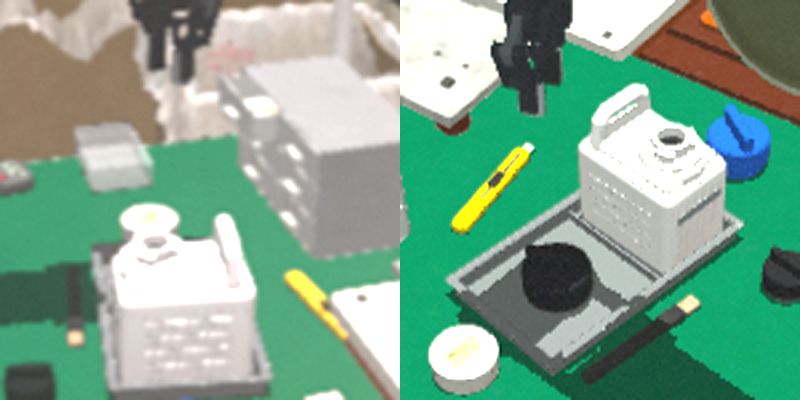

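View pics/wrist7.png

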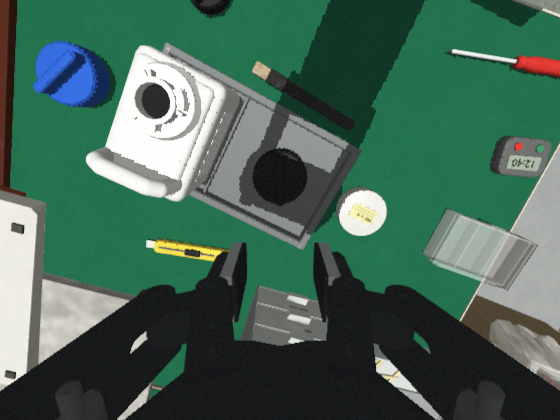

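```bash
python3 -c "
from rig import close_job
print(close_job())"
```

```text
the job is handed in; nothing more can be done
None
```

The jug is open, and its cap lies bar up and flat on the floor of the tray's empty bay. I handed the job in at about 16 s of the 72 s.

**Opening:** I took the larger black cap on the jug and left the blue cap and the smaller black one alone. I gripped its bar and pressed at 14 to 21 N. The dogs first met top to top, then dropped in after about 20° of turning. I then turned the cap about 61° counter-clockwise, fully down. The turning torque stayed near 0.2 N m or below, so I saw no sign of the stop.

**Lifting and laying:** The cap came up with only its own weight, about -1 to -2 N on the wrist. I set it down at about (0.591, 0.054), touching with about 4 N, then opened the jaws and backed off.

**Last checks:** The final pictures show:
- the jug upright in its pocket with its neck open
- the cap clear of the bay walls
- the brush, tin, cutter and other caps, as far as they are in view, where they were
- the gripper about 0.2 m above everything

**Disagreements:**
- The cap's top measured about 3.5 mm lower in the images than the text's height. The contact heights agreed with the text.
- The bar read 10 mm thick between the jaws, against 12 mm stated.
- The neck moved about 1 to 2 mm while I turned the cap, within the jug's play in the pocket.
- I did not measure the collar's own angle. I judged it free from the 2 mm seal lift and the light lift-off.

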